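Walk a battery module home and start its hold-down screw

ROBOT

A 6-joint arm with a two-finger parallel gripper is mounted at the origin on the work surface. World frame = base frame: x ahead of the robot, y to its left, z up, the work surface at z = 0. Lengths are in m, angles in rad, forces in N, time in s.
With the tool pointing down it reaches from about 0.35 to 0.875 m from the base axis. Payload 4.2 kg.
Tool frame: the origin (TCP) lies midway between the tips of the shut fingers; the grasp point (between the pads) lies 19 mm behind it; z points along the fingers, y is the line along which they close (so a half turn about z gives the same grasp; the last joint's range is limited). The gripper opens to 87 mm and grips with 3 to 60 N. Pads are 19 mm wide; open, the fingers measure 117 mm over their backs; the gripper's body (75 mm by 190 mm) begins 51 mm behind the grasp point.
Start: joints at [1.374, 0.385, 0.008, 0, -1.194, -0.259], TCP at [0.275, 0.561, 0.183] pointing down, gripper open.
Joint ranges: [-3.14, 3.14], [-1.21, 2.06], [-1.07, 1.41], [-3.16, 2.05], [-2.99, -0.16], [-3.1, 3.1]. Speed limits (rad/s): [2.79, 2.79, 3.14, 3.14, 3.14, 3.14].

INTERFACE

Orientations are given as a unit quaternion [w, x, y, z].
In Python, from workcell import sense, grab_frame, calibration, finish_job gives the robot as it stands. The module is installed in compiled form; this text tells all that it offers.
- The arm moves only by the tool apply_moves, never from a script. Its argument "steps" is a list of rows, each a list of 6 numbers: the shift along the tool's x, y, z as a fraction of full scale, then the turn, a rotation vector about the tool's x, y, z as a fraction of full scale. In form: [[x, y, z, ax, ay, az], ...]. A call has 1 to 12 rows; each row shifts and turns the commanded pose from where the row before left it, along the tool's axes as they then stand; what a row does not reach is not made up. Full scale, the value 1, is 0.03 m for a shift and 0.15 rad for a turn. A row lasts 1/8 s, in which the tool goes at most 62.5 mm and 10.7 degrees, less where a joint would pass 70% of its speed; a pose out of reach is approached as far as the arm can. A call with a number of a shift or a turn outside -1 to 1 is refused whole. A call with a gripper value outside its range is refused whole. "hand" is the opening, from -1 (shut) to 1 (fully open), set as the call begins (left out, the last holds). The fingers move at their own pace and stop on an object; "force" is the grip in N (left out, the last holds). Time passes only in rows, so rows that do not move let the fingers close. It gives the time, the measured TCP pose, the force, the opening and the grip force at its end, in the units of the state.
- sense(): the state, without advancing time (a new reading comes with each control period).
- grab_frame(name): name is "scene" or "side" or "wrist"; returns the picture (480x640x3 uint8, blue, green, red); there is no depth.
- calibration(name): a dict with "K" (3x3 intrinsics, pixels), "world_to_cam" (4x4, takes a point from world to camera coordinates). Camera axes: x right, y down, z forward; pixel columns grow to the right and rows downward; lengths in m; the calibration is good to about 2 mm. A picture is of the moment at which its call begins: read the wrist's pose just before it. calibration takes no time and is no camera call; for the wrist camera it gives the pose at the moment of the call.
- finish_job(): hands the job in; it is judged then, once.
The state is a dict: "clock": time; "joint_pos": joint angles; "qd": joint speeds; "joint_torque": joint torques, N m; "tcp_pos": TCP position; "tool_rot": TCP orientation; "contact_force": force on the tool from outside, world axes, zero at the start; "moment": the same for the moment, N m; "opening": finger opening in m; "finger_force": force on a finger pad.
Only numpy, scipy, OpenCV 4.12 (cv2) and the standard library are available. Lean on these libraries where they do the work, as an engineer would, in place of code of your own. Each camera call takes 0.05 s, during which the arm holds its last target. There are 200 camera calls.

TASK

On the aluminium mounting tray, walk the heavy battery module forward until it sits square against the end stops under the clamp nose; its two grey near corner blocks can take the pushing, but do not press on the green circuit board between them. Then drive in the big square-head self-tapping screw on the sloping clamp pad, pressing firmly along its axis while turning it clockwise (it takes more than one grip), until it is fully in with its flange down by the pad, and let go. Leave the other things where they lie.

Things in the scene. Friction and masses are not known exactly. Their poses are not given: they have to be found in the camera images.
- tray: Fixed aluminium mounting tray, 320 x 354 mm. x: the way the module is pushed, y left, z up; origin at table level, near the middle of the module's lane. Floor top 6 mm up. Side lips (inner faces y = -112 and 112 mm, tops 18 mm up) guide the module. Left of y = 120 is a parts ledge.
- end_stop (a point): Middle of the line where the end stops' faces (tray x = 100 mm, 60 mm high, y -115 to 115) meet the floor; axes as the tray. The module's far face must bear here. The grey clamp post rises behind it (85 mm deep, 90 mm wide, 148 mm high).
- nose_tip (a point): Near lower edge of the clamp post's nose, which overhangs the module's far 40 mm: 90 mm wide, 16 mm thick, underside 82 mm above the table (the module's top is 76 mm up).
- module: Battery module, 150 (x) x 190 (y) x 70 mm, 1.4 to 1.9 kg, loose on the tray floor; slides with 6 to 14 N of push. Origin: centre of its underside; x forward to the stops. Home: origin at tray x = 25 mm, square. Starts 45 to 60 mm short, askew by up to 0.1 rad. Its near face (x = -75): two corner blocks, between them set back 12 mm.
- corner_left (a point): Middle of the outer face of the grey left corner block (module x = -75, y = 77 mm, 40 mm above its underside). The block is 36 mm wide (y 59 to 95) and full height. Push here.
- corner_right (a point): The same on the right corner block (y = -77 mm, block y -95 to -59). Push here.
- board: Fragile green circuit board, 4 x 100 (y) x 50 mm, fixed in the middle of the module's near face, set back 8 mm behind the faces of the corner blocks. Origin: middle of its lower edge. Must not be pressed.
- pad_face (a point): Where the screw axis meets the grey sloping clamp pad (face 74 x 90 mm) on the post, 180 mm above the table. z is the outward face normal and screw axis, leaning 26 degrees from vertical towards the robot (tray -x); y is the tray's y. Fixed.
- screw_head (a point): Top centre of the screw's round flange (radius 30, 6 mm thick); moves and turns with the loose screw, whose shank (22 mm thick) stands 32 mm deep in its pilot hole, leaning up to 3 degrees in it. z: screw axis, outwards. x, y: square to the flats of the head, 32 x 32 mm and 36 mm tall, on the flange. 15.5 mm off pad_face at the start, 7.5 mm fully in.
- feed (a joint): Depth the screw has cut, m: 0 at the start, 0.008 (hard stop) fully in. Feeds 2.6 mm per rad clockwise seen from above its head (3.1 rad in all), only while pushed along its axis by over about 10 N (15 to 22 N is good; turning takes about 0.1 to 0.2 N m). With less it spins idly; pushing alone does nothing; turning on at the stop is harmless; turning back under push backs it out.
- socket: Bystander: steel socket, 32 mm across, 50 mm tall, upright on the tray's left ledge. Origin under its centre.
- busbar: Bystander: flat copper link, 110 x 24 x 6 mm, lying on the tray's left ledge. Origin under its centre, x along it.
- cartridge: Bystander: white sealant cartridge, about 220 mm long, 52 mm thick, lying on the table to the right. Origin under the middle of its tube.
- tape: Bystander: roll of amber tape lying flat, 100 mm across, 25 mm high, left. Origin under its centre.
- wrench: Bystander: steel wrench, 190 mm long, lying flat, far left.
- cover: Bystander: brown cover sheet, 150 x 240 x 4 mm with red studs, lying flat, far right. Origin under its centre.

How it is judged:
By the outcome, as a careful person would: the job done as asked, in the order asked, and still so for the second after the job is handed in, with the robot touching nothing.
It also fails if it takes over 72 s, if anything falls off the work surface, if the arm or the gripper's body presses on something with over 40 N, if the wrist force passes 120 N, or if a joint passes its speed limit or range.

## Working session

There is one attempt and no reset: what is moved stays moved. The work goes in short steps, Python scripts to look and compute and a tool call to move; the robot and the scene stay as the last step left them, time stands still between calls to the robot, and variables do not carry over. Pictures are saved under pics/ and viewed, at most 10 in all, crops included, and the job is handed in when it is done.

Besides the shell and the picture viewer there is one more tool, called after "Call:" by a JSON object that holds its "name" and its "arguments". apply_moves: Moves the arm, as the interface text tells. Its arguments: {"type":"object","properties":{"steps":{"type":"array"},"hand":{"type":"number"},"force":{"type":"number"}},"required":["steps"]}

```bash
mkdir -p pics; python3 - <<'E'
from workcell import *
import cv2,numpy as np
s=sense();print({k:np.round(v,3).tolist() for k,v in s.items()})
for n in("scene","side","wrist"):
    im=grab_frame(n);cv2.imwrite(f"pics/{n}0.png",im)
    c=calibration(n);print(n,np.round(c["K"],1).tolist(),np.round(c["world_to_cam"],3).tolist())
E
```

```text
{'clock': 0.0, 'joint_pos': [1.374, 0.386, 0.007, -0.001, -1.194, -0.259], 'qd': [0.002, -0.0, -0.0, 0.001, 0.001, 0.0], 'joint_torque': [-0.0, -39.067, 18.741, 4.22, 0.011, -0.0], 'tcp_pos': [0.275, 0.561, 0.182], 'tool_rot': [0.001, 0.974, -0.226, -0.0], 'contact_force': [0.305, 0.156, -0.037], 'moment': [0.023, 0.001, -0.045], 'finger_force': 0.0, 'opening': 0.087}
scene [[610.9, 0.0, 303.7], [0.0, 610.9, 237.7], [0.0, 0.0, 1.0]] [[-0.833, 0.553, 0.011, 0.471], [0.441, 0.676, -0.59, -0.18], [-0.333, -0.487, -0.807, 1.68], [0.0, 0.0, 0.0, 1.0]]
side [[565.9, 0.0, 328.2], [0.0, 565.9, 239.3], [0.0, 0.0, 1.0]] [[-0.963, -0.269, -0.013, 0.528], [-0.142, 0.55, -0.823, 0.212], [0.229, -0.79, -0.568, 1.113], [0.0, 0.0, 0.0, 1.0]]
wrist [[331.8, 0.0, 317.0], [0.0, 331.8, 242.6], [0.0, 0.0, 1.0]] [[-0.44, -0.898, 0.002, 0.624], [-0.861, 0.422, 0.282, -0.035], [-0.254, 0.122, -0.959, 0.392], [0.0, 0.0, 0.0, 1.0]]
```

View pics/scene0.png

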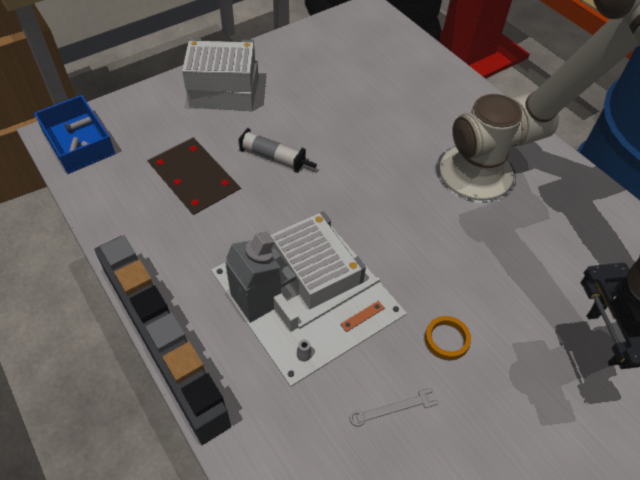

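View pics/side0.png

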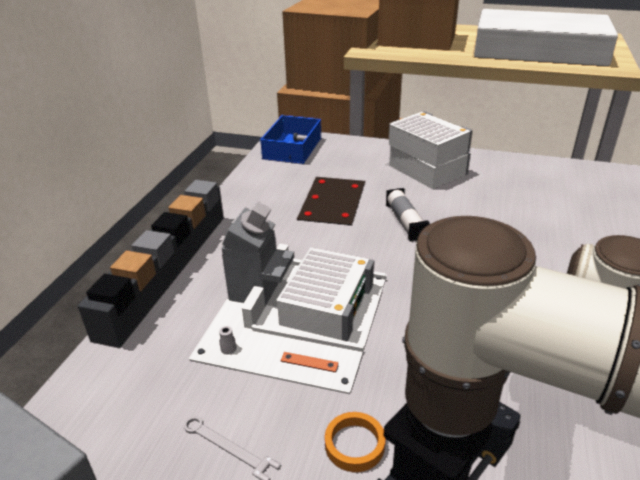

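The scene view shows the tray with corners near (291,381), (406,312) and (212,268), the module's orange dots at (319,219) and (353,265), and the screw at (262,245). The side view shows the same things, with the tray's left corners at (192,357) and (351,387).

```bash
cat > h.py <<'E'
from workcell import *
import cv2,numpy as np
from scipy.spatial.transform import Rotation as R
def ray(c,uv):
    K=c["K"];T=np.array(c["world_to_cam"]);Rm=T[:3,:3]
    d=Rm.T@np.linalg.solve(K,[uv[0],uv[1],1.]);return -Rm.T@T[:3,3],d/np.linalg.norm(d)
def onz(c,uv,z):
    o,d=ray(c,uv);return o+d*(z-o[2])/d[2]
def tri(*cu):
    A=np.zeros((3,3));b=np.zeros(3);rs=[ray(*x) for x in cu]
    for o,d in rs:
        P=np.eye(3)-np.outer(d,d);A+=P;b+=P@o
    p=np.linalg.solve(A,b)
    return p,[np.linalg.norm((np.eye(3)-np.outer(d,d))@(p-o)) for o,d in rs]
def proj(c,p):
    T=np.array(c["world_to_cam"]);q=np.array(c["K"])@(T[:3,:3]@np.asarray(p)+T[:3,3]);return q[:2]/q[2]
def rot():
    w,x,y,z=sense()["tool_rot"];return R.from_quat([x,y,z,w])
E
python3 - <<'E'
from h import *
a=cv2.imread("pics/scene0.png");b=cv2.imread("pics/side0.png")
A=cv2.resize(a[200:400,200:420],None,fx=1.8*1,fy=1.8*1,interpolation=cv2.INTER_CUBIC)
A=cv2.resize(a[205:390,205:415],(400*1,352),interpolation=cv2.INTER_CUBIC)
A=cv2.resize(a[205:395,205:415],(663,600),interpolation=cv2.INTER_CUBIC)
cv2.imwrite("pics/a1.png",A)
B=cv2.resize(b[195:395,180:400],(660,600),interpolation=cv2.INTER_CUBIC)
cv2.imwrite("pics/b1.png",B)
for n,im in(("scene",a),("side",b)):
    c=calibration(n);h=cv2.cvtColor(im,cv2.COLOR_BGR2HSV)
    m=cv2.inRange(h,(8,120,120),(28,255,255))
    k,l,st,ce=cv2.connectedComponentsWithStats(m)
    for i in range(1,k):
        if 5<st[i][4]<5000:print(n,st[i],ce[i].round(2))
E
```

```text
scene [573   0  36  22 137] [590.77   9.93]
scene [ 0 36 13 10 82] [ 5.46 40.09]
scene [192  41   5   4  13] [193.62  42.77]
scene [245  43   5   3  13] [246.69  44.  ]
scene [  0 118  37  17 135] [ 16.   126.68]
scene [316 217   6   5  26] [318.5 219. ]
scene [115 260  35  30 602] [131.96 274.74]
scene [350 263   7   5  30] [352.9  265.03]
scene [341 302  43  29 354] [362.   316.01]
scene [426 316  45  40 551] [448.19 336.06]
scene [163 342  39  37 799] [182.23 360.03]
side [ 284    0   96   18 1303] [336.94   7.38]
side [279  85  71  15 410] [312.49  93.27]
side [169 195  33  16 334] [185.42 202.81]
side [111 251  40  21 521] [130.56 261.13]
side [358 261   7   3  17] [361. 262.]
side [335 305   7   5  30] [338.07 306.93]
side [281 353  57  18 462] [309.37 361.54]
side [ 325  412   61   53 1119] [354.46 438.58]
```

View pics/a1.png

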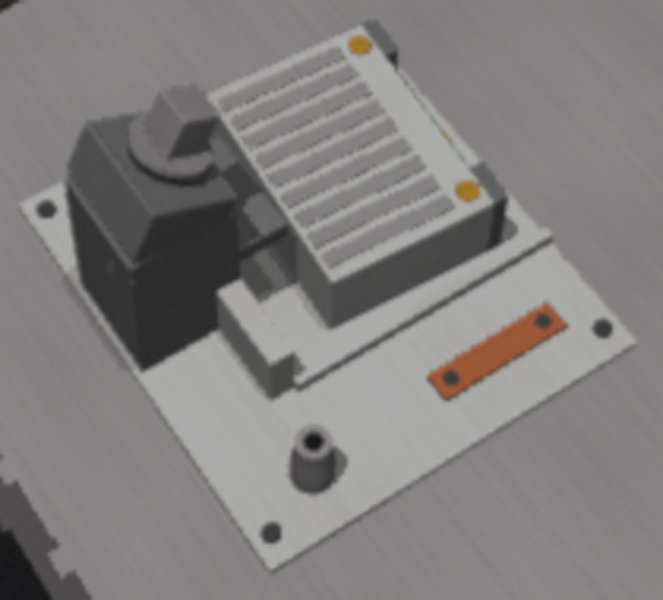

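View pics/b1.png

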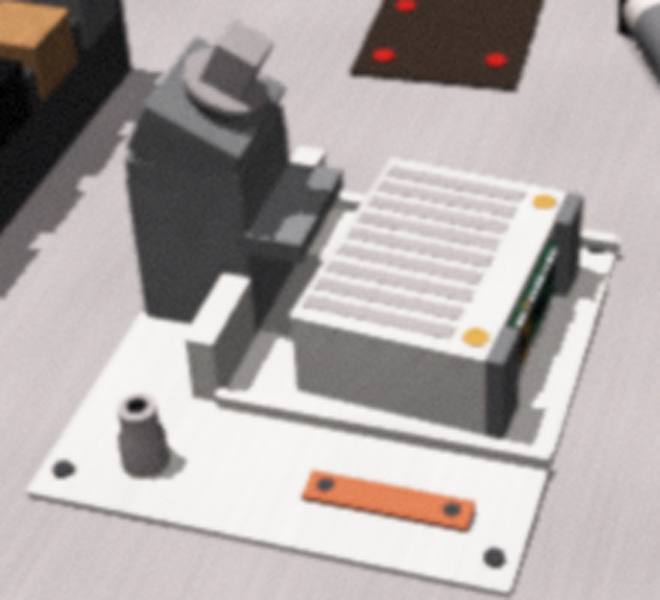

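```bash
python3 - <<'E'
from h import *
cs,cd=calibration("scene"),calibration("side")
A=lambda u,v:(205+u*210/663,205+v*190/600)
B=lambda u,v:(180+u/3,195+v/3)
def t(n,a,b):
    p,e=tri((cs,a),(cd,b));print(n,(p*1000).round(1),(np.array(e)*1000).round(1));return p
FL=t("trayFL",A(271,571),B(28,493));NL=t("trayNL",A(636,343),B(513,595))
print("FR z6",onz(cs,A(20,204),.006)*1000, "NR",onz(cd,B(620,250),.006)*1000)
for n,c,a,b in(("scene",cs,A(271,571),A(636,343)),("side",cd,B(28,493),B(513,595))):
    p=onz(c,a,.006);q=onz(c,b,.006);print(n,p*1000,q*1000,np.linalg.norm(p-q),np.arctan2(*(p-q)[1::-1]))
dr=t("dotR",(318.5,219),(361,262));dl=t("dotL",(352.9,265.03),(338.07,306.93))
d=dl-dr;print("module yaw",np.arctan2(-d[0],d[1]),np.linalg.norm(d))
t("modFarL",A(330,278),B(293,317));t("stopLtop",A(272,360),B(188,343))
for n,c,a,b in(("scene",cs,(318.5,219),(352.9,265.03)),("side",cd,(361,262),(338.07,306.93))):
    p,q=onz(c,a,.076),onz(c,b,.076);print(n,p*1000,q*1000,np.arctan2(-(q-p)[0],(q-p)[1]))
t("headcorner",A(177,86),B(235,24));t("socket",A(314,440),B(136,405))
E
```

```text
trayFL [758.9 242.6   6.7] [1.3 1.3]
trayNL [439.  240.4   3.6] [1.7 1.7]
FR z6 [ 759.60771633 -110.06595883    6.        ] NR [ 437.8493221  -102.16083328    6.        ]
scene [759.45773779 243.51203234   6.        ] [441.39446619 242.78861582   6.        ] 0.3180640942832521 0.002274438236350743
side [759.03555589 240.60628609   6.        ] [437.80040516 240.4731531    6.        ] 0.3212351783145186 0.00041444091754510096
dotR [488.3 -51.7  78.8] [0.9 0.9]
dotL [498.6 102.6  80.1] [0.7 0.7]
module yaw -0.06623551245465273 0.15462194785109215
modFarL [621.5 107.4  73.8] [0.1 0.1]
stopLtop [687.1 133.3  58.7] [0.4 0.4]
scene [487.75869853 -52.60769288  76.        ] [497.22989408 101.1780322   76.        ] -0.06150927287083221
side [488.79345359 -56.68202162  76.        ] [499.52125215  97.17693308  76.        ] -0.06961222706470443
headcorner [683.   15.1 239.1] [1.6 1.6]
socket [696.  199.3  59.8] [0.9 0.9]
```

Call:
{"name": "apply_moves", "arguments": {"steps": [[0, 0, 0, 0, 0, -0.76], [0, 0, 0, 0, 0, -0.76], [0, 0, 0, 0, 0, -0.76], [0, 0, 0, 0, 0, -0.76], [0.5, 1, 0, 0, 0, 0], [0.5, 1, 0, 0, 0, 0], [0.5, 1, 0, 0, 0, 0], [0.5, 1, 0, 0, 0, 0], [0.5, 1, 0, 0, 0, 0], [0.5, 1, 0, 0, 0, 0], [0.5, 1, 0, 0, 0, 0], [0.5, 1, 0, 0, 0, 0]], "hand": -1, "force": 20}}

```text
clock: 1.65
tcp_pos: [0.3953, 0.32, 0.1826]
tool_rot: [0.0, 1.0, 0.0, -0.0]
contact_force: [0.5, -0.0, 0.3]
opening: 0.0007
finger_force: 0.0
```

Call:
{"name": "apply_moves", "arguments": {"steps": [[0.5, 1, 0, 0, 0, 0], [0.4, 1, 0, 0, 0, 0], [0, 1, 0, 0, 0, 0], [0, 1, 0, 0, 0, 0], [0, 1, 0, 0, 0, 0], [0, 1, 0, 0, 0, 0], [0, 1, 0, 0, 0, 0], [0, 1, 0, 0, 0, 0], [0, 1, 0, 0, 0, 0], [0, 1, 0, 0, 0, 0], [0, 1, 0, 0, 0, 0], [0, 1, 0, 0, 0, 0]]}}

```text
clock: 3.15
tcp_pos: [0.4219, -0.0398, 0.1828]
tool_rot: [-0.0, 1.0, 0.0, -0.0]
contact_force: [0.7, 0.4, 0.4]
opening: 0.0005
finger_force: 0.0
```

Call:
{"name": "apply_moves", "arguments": {"steps": [[0, 0.5, 1, 0, 0, 0], [0, 0, 1, 0, 0, 0], [0, 0, 1, 0, 0, 0], [0, 0, 1, 0, 0, 0], [0, 0, 0.9, 0, 0, 0], [0.3, 0, 0, 0, 0, 0], [0.3, 0, 0, 0, 0, 0], [0.3, 0, 0, 0, 0, 0]]}}

```text
clock: 4.15
tcp_pos: [0.4512, -0.0535, 0.0371]
tool_rot: [-0.0, 1.0, 0.0, 0.001]
contact_force: [-1.2, 0.4, 0.5]
opening: 0.0005
finger_force: 0.0
```

```bash
python3 - <<'E'
from h import *
a=grab_frame("side");b=grab_frame("scene")
cv2.imwrite("pics/b2.png",np.hstack([cv2.resize(a[180:380,240:440],(400,400)),cv2.resize(b[190:390,210:410],(400,400))]))
print(sense()["contact_force"])
E
```

```text
[0.1486357  0.63469571 0.54670194]
```

View pics/b2.png

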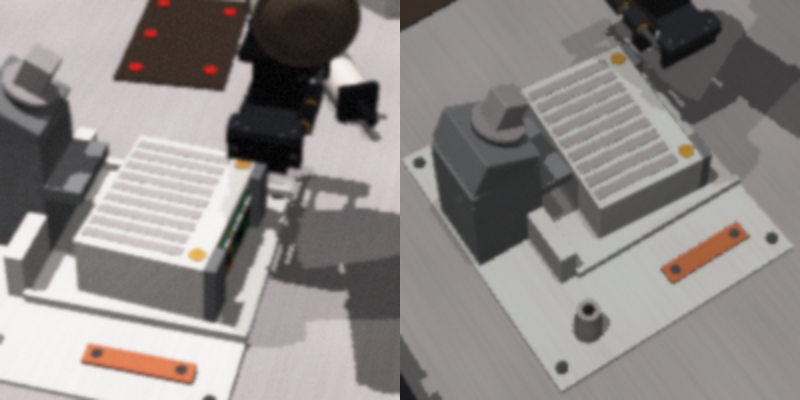

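The picture shows the shut fingers just behind the right corner block and clear of the board. Next I push that block.

Call:
{"name": "apply_moves", "arguments": {"steps": [[0.2, 0, 0, 0, 0, 0], [0.2, 0, 0, 0, 0, 0], [0.2, 0, 0, 0, 0, 0], [0.2, 0, 0, 0, 0, 0]]}}

```text
clock: 4.75
tcp_pos: [0.4672, -0.0554, 0.0367]
tool_rot: [0.001, 1.0, -0.0, -0.006]
contact_force: [-12.1, -0.9, 16.9]
opening: 0.0003
finger_force: 8.6
```

```bash
cat > dots.py <<'E'
from h import *
def dots():
    r={}
    for n in("scene","side"):
        h=cv2.cvtColor(grab_frame(n),cv2.COLOR_BGR2HSV);c=calibration(n)
        m=cv2.inRange(h,(8,110,110),(28,255,255));k,l,st,ce=cv2.connectedComponentsWithStats(m)
        P=[onz(c,ce[i],.076) for i in range(1,k) if 8<st[i][4]<50]
        P=sorted([p for p in P if .47<p[0]<.6 and -.1<p[1]<.14],key=lambda p:p[1])
        print(n,*[(p*1000).round(1)[:2] for p in P], "yaw",[round(float(np.arctan2(-(P[-1]-P[0])[0],(P[-1]-P[0])[1])),3)] if len(P)>1 else "")
dots()
E
python3 dots.py
```

```text
scene [487.8 -52.9] [497.2 101.2] yaw [-0.061]
side [489.3 -58.2] [499.3  97.1] yaw [-0.064]
```

```bash
python3 - <<'E'
from h import *
a=grab_frame("side");b=grab_frame("wrist");s=sense()
print(s["contact_force"].round(1) if hasattr(s["contact_force"],'round') else s["contact_force"],s["moment"],s["tcp_pos"])
cv2.imwrite("pics/b3.png",np.hstack([cv2.resize(a[215:315,330:430],(400,400),interpolation=cv2.INTER_CUBIC),cv2.resize(b,(400,300))[:].copy() if 0 else cv2.copyMakeBorder(cv2.resize(b,(400,300)),50,50,0,0,0)]))
E
```

```text
[-7.9 -0.9 11.7] [-0.50828193  2.07009956  0.02412517] [ 0.47036455 -0.05491162  0.03669091]
```

View pics/b3.png

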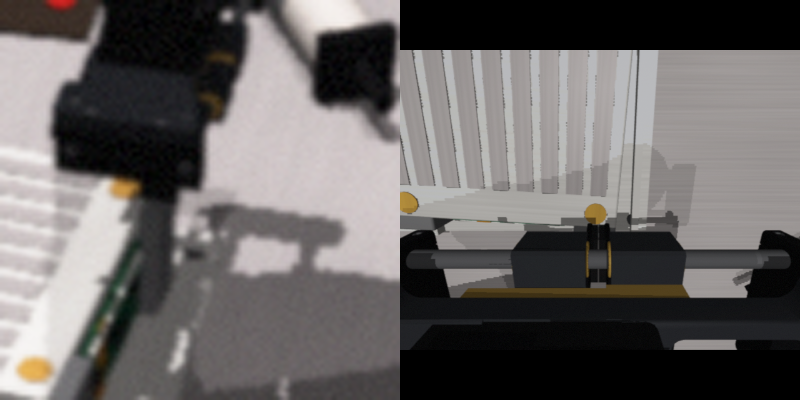

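```bash
python3 - <<'E'
from h import *
cw,cd=calibration("wrist"),calibration("side")
t=np.array(sense()["tcp_pos"]);print(t,sense()["contact_force"])
W=lambda p:(400+p[0]*.625, 50+p[1]*.625)
S=lambda p:((p[0]-330)*4,(p[1]-215)*4)
for n,p in(("tcp",t),("tcp front",t+[.0095,0,0]),("front@76",[t[0]+.0095,t[1],.076]),("front@107",[t[0]+.0095,t[1],.107]),("dot",[.4885,-.054,.076]),("tcp+40",t+[0,0,.04])):
    print(n,np.round(W(proj(cw,p))),np.round(S(proj(cd,p))))
h=lambda u,v:onz(cw,((u-400)/.625,(v-50)/.625),.076).round(4)
print("dotR,whiteedge,dotL",h(596,214),h(570,226),h(406,202),h(640,215))
E
```

```text
[ 0.47036455 -0.05491162  0.03669091] [-7.89270604 -0.92034004 11.66863073]
tcp [598. 218.] [155. 252.]
tcp front [598. 209.] [138. 249.]
front@76 [598. 224.] [139. 192.]
front@107 [599. 241.] [141. 146.]
dot [597. 214.] [123. 191.]
tcp+40 [598. 234.] [157. 194.]
dotR,whiteedge,dotL [ 0.4888 -0.0529  0.076 ] [ 0.478  -0.0307  0.076 ] [0.4993 0.1029 0.076 ] [ 0.4879 -0.0898  0.076 ]
```

```bash
python3 - <<'E'
from h import *
b=grab_frame("wrist");a=grab_frame("scene")
cv2.imwrite("pics/b4.png",np.hstack([cv2.resize(b[210:370,220:460],(600,400),interpolation=cv2.INTER_CUBIC),cv2.resize(a[190:290,290:340],(200,400),interpolation=cv2.INTER_CUBIC)]))
E
```

```text
(no output)
```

View pics/b4.png

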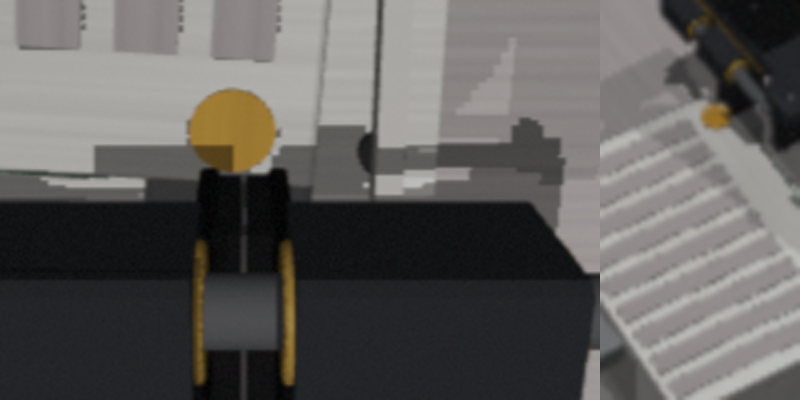

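Call:
{"name": "apply_moves", "arguments": {"steps": [[-1, 0, 0, 0, 0, 0], [-1, 0, 0, 0, 0, 0], [0, 0, 0, 0, 0, 0]]}}

```text
clock: 5.42
tcp_pos: [0.4111, -0.0541, 0.0359]
tool_rot: [-0.0, 1.0, 0.0, -0.001]
contact_force: [1.5, -0.2, 0.5]
opening: 0.0009
finger_force: 0.0
```

```bash
python3 dots.py; python3 - <<'E'
from h import *
a=grab_frame("side");w=grab_frame("wrist");cv2.imwrite("pics/side5.png",a);t=np.array(sense()["tcp_pos"]);print(t,sense()["contact_force"],sense()["moment"],sense()["joint_pos"])
c=calibration("side");S=lambda p:np.round((proj(c,p)-[310,180])*3.33)
print("tcp",S(t),"t+70",S(t+[0,0,.07]),"front@76",S([t[0]+.01,t[1],.076]))
cv2.imwrite("pics/b5.png",np.hstack([cv2.resize(a[180:330,310:430],(400,500),interpolation=cv2.INTER_CUBIC),cv2.resize(w[150:350,220:380],(400,500),interpolation=cv2.INTER_CUBIC)]))
E
```

```text
scene [487.8 -52.9] [497.2 101.2] yaw [-0.061]
side [489.4 -57.5] [499.5  97.2] yaw [-0.065]
[ 0.41451034 -0.05357434  0.03614361] [ 0.05356466  0.3612785  -0.45937333] [-0.01898765 -0.01791738 -0.02971977] [ 2.63984228e-01  2.18825727e-01 -6.78704799e-01  3.53294524e-04
 -6.71859035e-01  1.30698666e+00]
tcp [279. 342.] t+70 [285. 256.] front@76 [267. 291.]
```

View pics/b5.png

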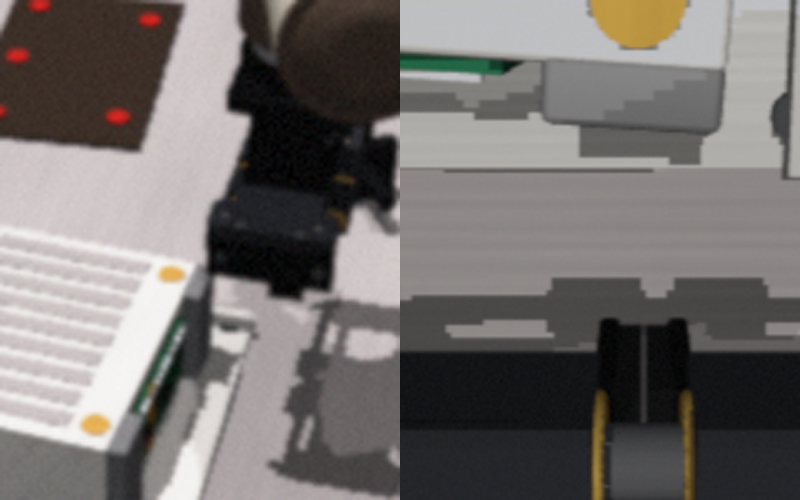

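```bash
python3 - <<'E'
from h import *
t=np.array(sense()["tcp_pos"])
c=calibration("side");S=lambda p:np.round((proj(c,p)-[310,180])*3.33)
w=calibration("wrist");W=lambda p:np.round((proj(w,p)-[220,150])*2.5+[400,0])
for z in(.0,.02,.04,.05,.06,.07,.09):
    print(z,"L-end",S(t+[.0375,.095,z]),S(t+[-.0375,.095,z]),"mid",S(t+[0,0,z]),"| wrist front",W(t+[.0095,0,z]),W(t+[-.0095,0,z]),W(t+[.0375,.0,z]))
E
```

```text
0.0 L-end [191. 426.] [312. 447.] mid [279. 342.] | wrist front [643. 261.] [643. 329.] [643. 154.]
0.02 L-end [192. 402.] [314. 422.] mid [280. 318.] | wrist front [643. 288.] [643. 362.] [643. 171.]
0.04 L-end [193. 376.] [316. 397.] mid [282. 293.] | wrist front [643. 321.] [643. 402.] [643. 192.]
0.05 L-end [193. 364.] [317. 384.] mid [283. 281.] | wrist front [643. 340.] [643. 425.] [644. 204.]
0.06 L-end [194. 351.] [318. 371.] mid [284. 268.] | wrist front [643. 361.] [643. 451.] [644. 218.]
0.07 L-end [194. 338.] [319. 358.] mid [285. 256.] | wrist front [644. 386.] [643. 480.] [644. 234.]
0.09 L-end [195. 311.] [322. 331.] mid [286. 230.] | wrist front [644. 446.] [644. 551.] [644. 273.]
```

The crops show the real fingertips about 39 mm behind the reported TCP: the contact was on top of the block, and the module hasn't moved. I'll lower by that much and push again.

Call:
{"name": "apply_moves", "arguments": {"steps": [[0, 0, 0.7, 0, 0, 0], [0, 0, 0.6, 0, 0, 0], [0.6, 0, 0, 0, 0, 0], [0.4, 0, 0, 0, 0, 0], [0.2, 0, 0, 0, 0, 0], [0.2, 0, 0, 0, 0, 0], [0.2, 0, 0, 0, 0, 0], [0.2, 0, 0, 0, 0, 0]]}}

```text
clock: 6.62
tcp_pos: [0.4616, -0.0553, -0.0041]
tool_rot: [0.001, 1.0, -0.001, -0.005]
contact_force: [-6.3, -3.4, 2.0]
opening: 0.0004
finger_force: 3.3
```

```bash
python3 dots.py; python3 -c "
from h import *;print(np.round(sense()['contact_force'],1),sense()['tcp_pos'])"
```

```text
scene [495.3 -53.9] [498.8 100.5] yaw [-0.022]
side [500.8  96.7] yaw 
[-4.  -2.7  0.6] [ 0.46339392 -0.05499237 -0.00404476]
```

Call:
{"name": "apply_moves", "arguments": {"steps": [[0.25, 0, 0, 0, 0, 0], [0.25, 0, 0, 0, 0, 0], [0.2, 0, 0, 0, 0, 0], [0, 0, 0, 0, 0, 0], [-0.8, 0, 0, 0, 0, 0], [0, -1, -0.5, 0, 0, 0], [0, -1, -1, 0, 0, 0], [0, -1, 0, 0, 0, 0], [0, -1, 0, 0, 0, 0], [0, -1, 0.5, 0, 0, 0], [0, -0.15, 1, 0, 0, 0]]}}

```text
clock: 8.1
tcp_pos: [0.4665, 0.1037, -0.002]
tool_rot: [-0.002, 1.0, 0.002, 0.003]
contact_force: [0.3, -1.0, -0.8]
opening: 0.0007
finger_force: 0.0
```

```bash
python3 dots.py; python3 -c "
from h import *;print(np.round(sense()['contact_force'],1),sense()['tcp_pos'])"
```

```text
scene [519.5 -51.8] [506.2 102.3] yaw [0.085]
side yaw 
[ 0.6 -0.2 -0.4] [ 0.4623547   0.10056211 -0.00510917]
```

Call:
{"name": "apply_moves", "arguments": {"steps": [[0.4, 0, 0, 0, 0, 0], [0.25, 0, 0, 0, 0, 0], [0.25, 0, 0, 0, 0, 0], [0.2, 0, 0, 0, 0, 0], [0, 0, 0, 0, 0, 0]]}}

```text
clock: 8.82
tcp_pos: [0.4976, 0.1004, -0.0026]
tool_rot: [-0.0, 1.0, -0.001, 0.0]
contact_force: [-3.0, 1.3, -0.4]
opening: -0.0001
finger_force: 1.5
```

```bash
python3 dots.py; python3 -c "
from h import *;print(np.round(sense()['contact_force'],1),sense()['tcp_pos'])"
```

```text
scene [526.1 -52.4] [531.4 101.9] yaw [-0.035]
side yaw 
[-2.4 -0.4 -0.6] [ 0.49760131  0.10040501 -0.00262939]
```

Call:
{"name": "apply_moves", "arguments": {"steps": [[-0.8, 0, 0, 0, 0, 0], [0, 1, 0, 0, 0, 0], [0, 1, 0, 0, 0, 0], [0, 1, 0, 0, 0, 0], [0, 1, 0, 0, 0, 0], [0, 1, 0, 0, 0, 0], [0.4, 0.15, 0, 0, 0, 0], [0.25, 0, 0, 0, 0, 0], [0.2, 0, 0, 0, 0, 0], [0.2, 0, 0, 0, 0, 0], [0.1, 0, 0, 0, 0, 0], [0, 0, 0, 0, 0, 0]]}}

```text
clock: 10.42
tcp_pos: [0.504, -0.0543, -0.0041]
tool_rot: [0.001, 1.0, 0.0, -0.004]
contact_force: [-5.1, -4.0, 2.0]
opening: 0.0006
finger_force: 3.0
```

```bash
python3 dots.py; python3 -c "
from h import *;print(np.round(sense()['contact_force'],1),sense()['tcp_pos'])"
```

```text
scene [538.  -52.7] [534.4 101.9] yaw [0.023]
side [536.2  97.9] yaw 
[-5.8 -3.7  2.1] [ 0.5040696  -0.05424682 -0.00404743]
```

Push the right block on gently, then the left.

Call:
{"name": "apply_moves", "arguments": {"steps": [[0.15, 0, 0, 0, 0, 0], [0.15, 0, 0, 0, 0, 0], [0, 0, 0, 0, 0, 0], [-0.8, 0, 0, 0, 0, 0], [0, -1, 0, 0, 0, 0], [0, -1, 0, 0, 0, 0], [0, -1, 0, 0, 0, 0], [0, -1, 0, 0, 0, 0], [0, -1, 0, 0, 0, 0], [0.2, -0.15, 0, 0, 0, 0], [0.3, 0, 0, 0, 0, 0], [0.2, 0, 0, 0, 0, 0]]}}

```text
clock: 12.02
tcp_pos: [0.5112, 0.1001, -0.004]
tool_rot: [0.001, 1.0, -0.0, -0.003]
contact_force: [-18.8, 8.5, 9.4]
opening: 0.0007
finger_force: 10.3
```

Call:
{"name": "apply_moves", "arguments": {"steps": [[0.15, 0, 0, 0, 0, 0], [0.15, 0, 0, 0, 0, 0], [0, 0, 0, 0, 0, 0]]}}

```text
clock: 12.4
tcp_pos: [0.5099, 0.0977, -0.0055]
tool_rot: [0.003, 1.0, -0.002, -0.012]
contact_force: [-27.2, 10.2, 13.3]
opening: 0.0005
finger_force: 13.9
```

```bash
python3 dots.py; python3 -c "
from h import *;print(np.round(sense()['contact_force'],1),sense()['tcp_pos'])"
```

```text
scene [545.4 -51.4] [545.9 102.7] yaw [-0.003]
side yaw 
[-26.7  11.4  13.1] [ 0.50994304  0.09769061 -0.00549868]
```

Call:
{"name": "apply_moves", "arguments": {"steps": [[-0.8, 0, 0, 0, 0, 0], [0, 1, 0, 0, 0, 0], [0, 1, 0, 0, 0, 0], [0, 1, 0, 0, 0, 0], [0, 1, 0, 0, 0, 0], [0, 1, 0, 0, 0, 0], [0.4, 0.15, 0, 0, 0, 0], [0.2, 0, 0, 0, 0, 0], [0.15, 0, 0, 0, 0, 0], [0.15, 0, 0, 0, 0, 0], [0, 0, 0, 0, 0, 0]]}}

```text
clock: 13.88
tcp_pos: [0.5098, -0.056, -0.0055]
tool_rot: [0.002, 1.0, -0.002, -0.016]
contact_force: [-25.8, 0.6, 17.2]
opening: 0.0002
finger_force: 13.1
```

```bash
python3 dots.py; python3 -c "
from h import *;print(np.round(sense()['contact_force'],1),sense()['tcp_pos'])"
```

```text
scene [545.7 -51.5] [545.6 102.7] yaw [0.001]
side [546.8  98.2] yaw 
[-26.5   0.6  16.2] [ 0.50978071 -0.05594329 -0.00553942]
```

Call:
{"name": "apply_moves", "arguments": {"steps": [[-0.8, 0, 0, 0, 0, 0], [0, -0.22, -1, 0, 0, 0], [0, -0.22, -1, 0, 0, 0], [0, -0.22, -1, 0, 0, 0], [0, -0.22, -1, 0, 0, 0], [0, -0.22, -1, 0, 0, 0], [0, -0.22, -1, 0, 0, 0], [0, -0.22, -1, 0, 0, 0], [0, -0.22, -1, 0, 0, 0], [0, -0.22, -1, 0, 0, 0], [0, -0.22, -1, 0, 0, 0]]}}

```text
clock: 15.35
tcp_pos: [0.5024, 0.013, 0.2982]
tool_rot: [-0.0, 1.0, 0.0, 0.001]
contact_force: [0.5, 0.3, 0.0]
opening: 0.0008
finger_force: 0.0
```

Call:
{"name": "apply_moves", "arguments": {"steps": [[0, 0, 0, 0, 1, 0], [0, 0, 0, 0, 1, 0], [0, 0, 0, 0, 1, 0], [0.9, 0, 0.7, 0, 0.03, 0], [0.9, 0, 0.7, 0, 0, 0], [0.9, 0, 0.7, 0, 0, 0], [0.9, 0, 0.7, 0, 0, 0], [0.9, 0, 0.7, 0, 0, 0], [0, 0, 0, 0, 0, 0]], "hand": 1}}

```text
clock: 16.48
tcp_pos: [0.6709, 0.0127, 0.26]
tool_rot: [0.0, 0.975, 0.0, 0.224]
contact_force: [-0.6, -0.9, 0.2]
opening: 0.0816
finger_force: 0.0
```

```bash
python3 dots.py; python3 - <<'E'
from h import *
s=sense();print(np.round(s["tcp_pos"],4),np.round(s["tool_rot"],4),np.round(s["joint_pos"],3),np.round(s["contact_force"],2))
c=calibration("wrist");w=grab_frame("wrist");cv2.imwrite("pics/w6.png",w)
np.savez("w6.npz",K=c["K"],T=c["world_to_cam"],tcp=s["tcp_pos"],q=s["tool_rot"])
E
```

```text
scene [545.5 103.2] yaw 
side [546.5  97.9] yaw 
[0.6692 0.0125 0.2613] [1.000e-04 9.744e-01 2.000e-04 2.250e-01] [ 0.33   0.171 -0.261  0.218 -0.719  1.107] [-0.03  0.02 -0.61]
```

View pics/w6.png

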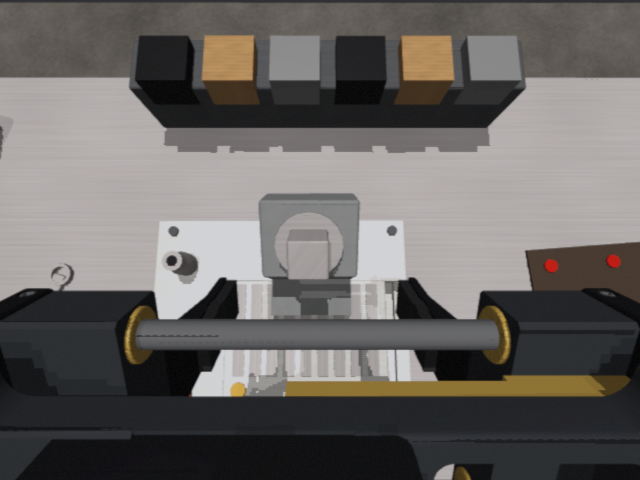

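The wrist view shows the screw flange centred near (309,243) with a radius of about 33 px. The square head's top spans about (288..329, 230..280), with its flats nearly parallel to the image axes. The open fingers are at the sides.

```bash
python3 - <<'E'
from h import *
w=cv2.imread("pics/w6.png");g=cv2.cvtColor(w,cv2.COLOR_BGR2GRAY)
for r in(215,225,240,255,265,275,282):print(r,g[r,258:362:3].tolist())
for c in(300,309,320):print("c",c,g[196:292:3,c].tolist())
E
```

```text
215 [161, 124, 130, 130, 131, 130, 131, 129, 129, 129, 129, 130, 144, 160, 161, 154, 148, 154, 161, 161, 161, 158, 129, 131, 133, 132, 132, 132, 131, 132, 131, 132, 132, 120, 169]
225 [207, 121, 128, 130, 129, 130, 129, 129, 152, 157, 157, 157, 158, 158, 158, 157, 158, 158, 158, 159, 158, 158, 158, 159, 159, 159, 130, 132, 132, 132, 132, 133, 132, 118, 208]
240 [210, 125, 130, 129, 129, 129, 158, 160, 160, 159, 136, 139, 137, 137, 139, 136, 136, 135, 138, 139, 138, 137, 139, 124, 162, 163, 163, 164, 148, 132, 131, 133, 133, 122, 210]
255 [210, 156, 127, 128, 128, 129, 145, 159, 159, 158, 151, 161, 159, 156, 160, 161, 159, 160, 159, 159, 157, 158, 158, 148, 141, 160, 161, 161, 110, 130, 131, 131, 132, 137, 211]
265 [210, 179, 126, 128, 128, 129, 129, 111, 141, 157, 144, 157, 159, 160, 160, 157, 159, 157, 157, 157, 160, 159, 159, 144, 140, 160, 117, 94, 132, 132, 130, 130, 131, 158, 210]
275 [210, 208, 126, 127, 127, 127, 129, 129, 130, 129, 131, 159, 158, 158, 158, 156, 156, 156, 161, 157, 159, 158, 157, 137, 67, 81, 128, 128, 129, 128, 127, 127, 124, 197, 210]
282 [209, 209, 209, 209, 194, 89, 72, 70, 73, 71, 72, 70, 71, 69, 91, 92, 93, 92, 94, 93, 94, 92, 93, 91, 91, 92, 92, 91, 90, 91, 91, 192, 210, 210, 210]
c 300 [101, 105, 136, 128, 129, 130, 162, 160, 162, 159, 160, 143, 132, 133, 133, 163, 162, 159, 158, 157, 159, 161, 160, 160, 158, 158, 158, 158, 93, 76, 70, 70]
c 309 [102, 106, 136, 128, 130, 132, 160, 160, 163, 160, 160, 142, 130, 131, 130, 163, 161, 161, 161, 160, 159, 159, 159, 157, 156, 157, 156, 158, 96, 92, 70, 70]
c 320 [102, 105, 136, 130, 131, 132, 148, 160, 163, 161, 160, 141, 130, 130, 130, 167, 161, 160, 160, 158, 158, 158, 159, 160, 158, 159, 160, 156, 94, 91, 70, 71]
```

```bash
python3 - <<'E'
from h import *
w=cv2.imread("pics/w6.png")
cv2.imwrite("pics/w6c.png",cv2.resize(w[190:300,245:375],(780,660)[:2] if 0 else (709,600),interpolation=cv2.INTER_CUBIC))
E
```

```text
(no output)
```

View pics/w6c.png

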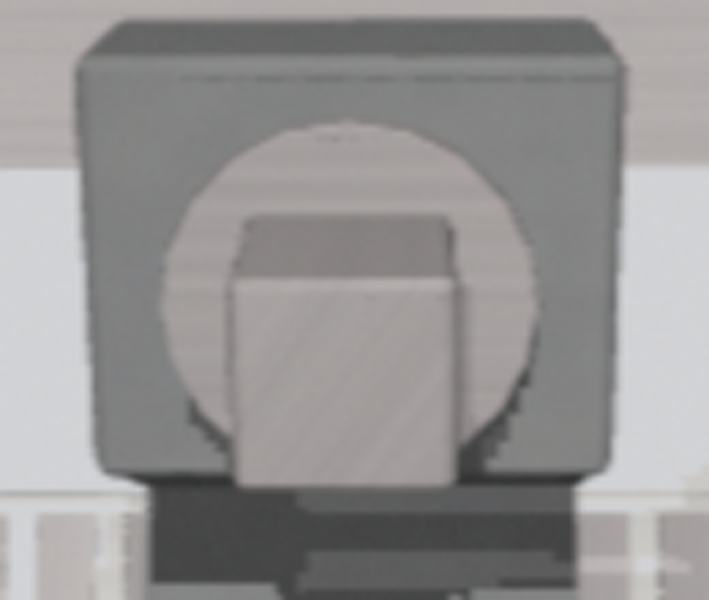

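The crop shows the head-top corners at (232,278), (455,280), (458,485) and (237,487), and the flange spanning columns 162–537. The head is square to the camera.

```bash
python3 - <<'E'
from h import *
z=np.load("w6.npz");c={"K":z["K"],"world_to_cam":z["T"]};f=lambda u,v:np.array([245+u/5.454,190+v/5.454])
n=np.array([-np.sin(np.radians(26)),0,np.cos(np.radians(26))])
co=[f(232,278),f(455,280),f(458,485),f(237,487)]
cen=cv2.minEnclosingCircle(np.float32(co))[0]
d1=np.cross([*co[0],1],[*co[2],1]);d2=np.cross([*co[1],1],[*co[3],1]);x=np.cross(d1,d2);cen=x[:2]/x[2]
H=onz(c,cen,.2263);print("headtop",H.round(4))
o,_=ray(c,cen);print("cam",o.round(4))
def onpl(uv,P):
    o,d=ray(c,uv);return o+d*((P-o)@n)/(d@n)
Q=[onpl(u,H) for u in co];print([np.round(np.linalg.norm(Q[i]-Q[(i+1)%4])*1000,1) for i in range(4)])
for i in(0,3):e=Q[1]-Q[0] if i==0 else Q[2]-Q[3];print("yaw",np.arctan2(e[0]*np.cos(.4538)+e[2]*np.sin(.4538),-e[1]))
F0=onz(c,f(350,305),.1939);L,Rr,T=[onpl(f(*p),F0) for p in((162,305),(537,305),(350,122))]
up=np.array([n[2],0,-n[0]]);print("flange L-R",np.linalg.norm(L-Rr)*1000,"mid",((L+Rr)/2).round(4),"top->center",(T-up*.03).round(4),T)
F=T-up*.03;print("axis F->H",((H-F)*1000).round(1),"expected",(n*36).round(1))
r=rot();print("tool z",r.apply([0,0,1]).round(4))
P=H-n*.0515;print("pad",P.round(4))
s=sense();t=np.array(s["tcp_pos"])
for nm,p in(("tip39",t-.039*r.apply([0,0,1])),):
    d=r.inv().apply(H-p);print("head top rel to tip in tool axes mm",(d*1000).round(1),"TCP rel", (r.inv().apply(H-t)*1000).round(1))
# fingertips projection
for k in(0,.02,.039,.05):
  print(k,[np.round(proj(c,t+r.apply([0,sy*.0435,-k])),0).tolist() for sy in(1,-1)],[np.round(proj(c,t+r.apply([.0095,sy*.0435,-k])),0).tolist() for sy in(1,-1)])
g=cv2.cvtColor(cv2.imread("pics/w6.png"),cv2.COLOR_BGR2GRAY)
for q in range(262,330,6):print(q,g[q,200:262:4].tolist())
E
```

```text
headtop [0.679  0.0191 0.2263]
cam [0.65   0.0129 0.4778]
[np.float64(30.6), np.float64(30.3), np.float64(31.4), np.float64(30.9)]
yaw -0.008218259547809208
yaw 0.010797323340110576
flange L-R 59.563570474162816 mid [0.6951 0.0195 0.1939] top->center [0.6947 0.0193 0.1937] [0.72165933 0.01928944 0.20683587]
axis F->H [-15.7  -0.2  32.6] expected [-15.8   0.   32.4]
tool z [ 4.391e-01  3.000e-04 -8.984e-01]
pad [0.7015 0.0191 0.18  ]
head top rel to tip in tool axes mm [-6.6 -6.6 75.3] TCP rel [-6.6 -6.6 36.3]
0 [[384.0, 269.0], [251.0, 269.0]] [[385.0, 256.0], [250.0, 255.0]]
0.02 [[391.0, 282.0], [244.0, 281.0]] [[392.0, 266.0], [243.0, 266.0]]
0.039 [[398.0, 295.0], [237.0, 295.0]] [[399.0, 279.0], [235.0, 279.0]]
0.05 [[403.0, 305.0], [232.0, 305.0]] [[405.0, 288.0], [230.0, 288.0]]
262 [210, 210, 210, 210, 210, 210, 210, 210, 210, 210, 211, 210, 210, 211, 210, 208]
268 [210, 211, 210, 210, 210, 210, 210, 210, 210, 210, 210, 210, 210, 211, 210, 208]
274 [210, 210, 210, 210, 210, 210, 210, 210, 210, 210, 210, 210, 210, 210, 210, 210]
280 [210, 210, 210, 210, 193, 18, 16, 93, 94, 123, 179, 180, 178, 179, 180, 181]
286 [210, 210, 211, 177, 17, 18, 27, 29, 22, 66, 180, 183, 210, 179, 182, 186]
292 [210, 210, 147, 19, 16, 28, 27, 26, 10, 42, 181, 184, 210, 183, 182, 186]
298 [208, 57, 15, 13, 28, 27, 28, 12, 13, 24, 182, 185, 210, 183, 184, 186]
304 [18, 18, 8, 29, 28, 23, 12, 11, 12, 12, 181, 185, 210, 182, 184, 186]
310 [16, 15, 27, 28, 27, 15, 18, 13, 14, 15, 180, 186, 210, 182, 185, 186]
316 [14, 25, 29, 29, 16, 13, 15, 12, 15, 59, 183, 179, 210, 182, 186, 188]
322 [83, 82, 82, 84, 82, 84, 82, 83, 83, 83, 83, 83, 83, 83, 82, 83]
328 [99, 100, 101, 101, 100, 101, 101, 100, 101, 100, 100, 101, 102, 100, 99, 100]
```

Call:
{"name": "apply_moves", "arguments": {"steps": [[-0.22, -0.22, 0.5, 0, 0, 0], [0, 0, 0.8, 0, 0, 0], [0, 0, 0.8, 0, 0, 0], [0, 0, 0.7, 0, 0, 0], [0, 0, 0.4, 0, 0, 0], [0, 0, 0.3, 0, 0, 0], [0, 0, 0, 0, 0, 0]], "hand": 1}}

```text
clock: 17.5
tcp_pos: [0.7091, 0.0188, 0.1643]
tool_rot: [0.0, 0.974, 0.0, 0.225]
contact_force: [-0.2, 0.6, -0.2]
opening: 0.0871
finger_force: 0.0
```

Call:
{"name": "apply_moves", "arguments": {"steps": [[0, 0, 0, 0, 0, 0], [0, 0, 0, 0, 0, 0], [0, 0, 0, 0, 0, 0], [0, 0, 0, 0, 0, 0], [0, 0, 0, 0, 0, 0], [0, 0, 0, 0, 0, 0]], "hand": -1, "force": 45}}

```text
clock: 18.25
tcp_pos: [0.7092, 0.0189, 0.1644]
tool_rot: [-0.0, 0.974, 0.0, 0.225]
contact_force: [0.5, 0.4, 0.5]
opening: 0.0351
finger_force: 0.0
```

```bash
cat > st.py <<'E'
from h import *
s=sense();r=rot();f=r.inv().apply(s["contact_force"]);m=r.inv().apply(s["moment"])
print("clk",round(s["clock"],2),"tcp",np.round(s["tcp_pos"],4),"tz",r.apply([0,0,1]).round(3),"tx",r.apply([1,0,0]).round(3),"Ftool",f.round(1),"Mtool",m.round(2),"open",round(s["opening"],4),"j6",round(s["joint_pos"][5],2))
n=np.array([-np.sin(.4538),0,np.cos(.4538)]);print("depth along axis mm",round(float(np.array(s["tcp_pos"])@n*1000),2))
E
python3 st.py
```

```text
clk 18.25 tcp [0.7092 0.0189 0.1644] tz [ 0.439  0.    -0.898] tx [0.898 0.    0.439] Ftool [ 0.7 -0.4 -0.2] Mtool [-0.05 -0.91 -0.04] open 0.0351 j6 1.03
depth along axis mm -163.18
```

Call:
{"name": "apply_moves", "arguments": {"steps": [[0, 0, 0, 0, 0, 0], [0, 0, 0, 0, 0, 0], [0, 0, 0.1, 0, 0, 0], [0, 0, 0.1, 0, 0, 0], [0, 0, 0, 0, 0, 0]]}}

```text
clock: 18.88
tcp_pos: [0.7117, 0.0193, 0.1649]
tool_rot: [-0.0, 0.974, 0.0, 0.228]
contact_force: [-20.5, 4.1, 22.5]
opening: 0.0314
finger_force: 45.0
```

```bash
python3 st.py
```

```text
clk 18.88 tcp [0.7117 0.0193 0.1649] tz [ 0.444  0.    -0.896] tx [0.896 0.    0.444] Ftool [ -8.4  -4.1 -29.2] Mtool [ 1.31 -3.58  0.05] open 0.0314 j6 1.03
depth along axis mm -163.83
```

Call:
{"name": "apply_moves", "arguments": {"steps": [[0, 0, -0.05, 0, 0, 0], [0, 0, 0.01, 0, 0, 0.7], [0, 0, 0.01, 0, 0, 0.7], [0, 0, 0.01, 0, 0, 0.7], [0, 0, 0.01, 0, 0, 0.7]]}}

```text
clock: 19.5
tcp_pos: [0.7119, 0.019, 0.1638]
tool_rot: [-0.048, 0.952, -0.204, 0.222]
contact_force: [-13.7, 2.5, 15.9]
opening: 0.0317
finger_force: 45.0
```

```bash
python3 st.py
```

```text
clk 19.5 tcp [0.7119 0.019  0.1638] tz [ 0.443  0.    -0.897] tx [ 0.818 -0.41   0.404] Ftool [ -5.8  -0.1 -20.3] Mtool [-0.55 -2.71 -0.02] open 0.0317 j6 0.61
depth along axis mm -164.87
```

Call:
{"name": "apply_moves", "arguments": {"steps": [[0, 0, 0.012, 0, 0, 0.9], [0, 0, 0.012, 0, 0, 0.9], [0, 0, 0.012, 0, 0, 0.9], [0, 0, 0.012, 0, 0, 0.9], [0, 0, 0.012, 0, 0, 0.9], [0, 0, 0.012, 0, 0, 0.9], [0, 0, 0.012, 0, 0, 0.9], [0, 0, 0.012, 0, 0, 0.9]]}}

```text
clock: 20.5
tcp_pos: [0.7122, 0.0188, 0.1608]
tool_rot: [-0.154, 0.711, -0.665, 0.166]
contact_force: [-16.7, 3.3, 17.6]
opening: 0.0316
finger_force: 45.0
```

```bash
python3 st.py
```

```text
clk 20.5 tcp [0.7122 0.0188 0.1608] tz [ 0.441 -0.001 -0.897] tx [ 0.06  -0.998  0.03 ] Ftool [ -3.7   6.9 -23.2] Mtool [-3.39 -1.32 -0.01] open 0.0316 j6 -0.48
depth along axis mm -167.69
```

Call:
{"name": "apply_moves", "arguments": {"steps": [[0, 0, 0.01, 0, 0, 0.9], [0, 0, 0.012, 0, 0, 0.9], [0, 0, 0.012, 0, 0, 0.9], [0, 0, 0.012, 0, 0, 0.9], [0, 0, 0.012, 0, 0, 0.9], [0, 0, 0.012, 0, 0, 0.9], [0, 0, 0.012, 0, 0, 0.9], [0, 0, 0.012, 0, 0, 0.9], [0, 0, 0.012, 0, 0, 0.9], [0, 0, 0.012, 0, 0, 0.9]]}}

```text
clock: 21.75
tcp_pos: [0.7135, 0.0197, 0.1575]
tool_rot: [0.224, -0.14, 0.964, -0.032]
contact_force: [-18.6, 5.9, 18.1]
opening: 0.0314
finger_force: 45.0
```

```bash
python3 st.py
```

```text
clk 21.75 tcp [0.7135 0.0197 0.1575] tz [ 0.441  0.001 -0.897] tx [-0.86  -0.284 -0.423] Ftool [  6.7   8.1 -24.4] Mtool [-3.27  3.01  0.04] open 0.0314 j6 -1.83
depth along axis mm -171.22
```

Call:
{"name": "apply_moves", "arguments": {"steps": [[0, 0, 0.012, 0, 0, 0.8], [0, 0, 0.012, 0, 0, 0.8], [0, 0, 0.012, 0, 0, 0.8], [0, 0, 0, 0, 0, 0.8], [0, 0, 0, 0, 0, 0.8]]}}

```text
clock: 22.38
tcp_pos: [0.7145, 0.0195, 0.1573]
tool_rot: [0.224, 0.151, 0.962, 0.035]
contact_force: [-18.3, 5.3, 20.8]
opening: 0.0316
finger_force: 45.0
```

```bash
python3 st.py
```

```text
clk 22.38 tcp [0.7145 0.0195 0.1573] tz [ 0.442  0.    -0.897] tx [-0.854  0.306 -0.421] Ftool [  8.5   2.9 -26.7] Mtool [-0.53  3.8  -0.19] open 0.0316 j6 -2.43
depth along axis mm -171.86
```

Call:
{"name": "apply_moves", "arguments": {"steps": [[0, 0, 0, 0, 0, 0.8], [0, 0, 0, 0, 0, 0.8], [0, 0, 0, 0, 0, 0.4], [0, 0, 0, 0, 0, 0]]}}

```text
clock: 22.88
tcp_pos: [0.7145, 0.0196, 0.1573]
tool_rot: [0.217, 0.291, 0.929, 0.068]
contact_force: [-19.0, 4.6, 18.7]
opening: 0.0314
finger_force: 45.0
```

```bash
python3 st.py
```

```text
clk 22.88 tcp [0.7145 0.0196 0.1573] tz [ 0.442  0.001 -0.897] tx [-0.736  0.571 -0.363] Ftool [  9.8  -1.2 -25.1] Mtool [ 0.66  3.72 -0.02] open 0.0314 j6 -2.73
depth along axis mm -171.86
```

Call:
{"name": "apply_moves", "arguments": {"steps": [[0, 0, -0.14, 0, 0, 0]]}}

```text
clock: 23.0
tcp_pos: [0.7133, 0.0198, 0.1576]
tool_rot: [0.216, 0.291, 0.929, 0.069]
contact_force: [3.6, 1.9, -2.4]
opening: 0.0318
finger_force: 45.0
```

Call:
{"name": "apply_moves", "arguments": {"steps": [[0, 0, 0, 0, 0, 0], [0, 0, 0, 0, 0, 0], [0, 0, 0, 0, 0, 0], [0, 0, 0, 0, 0, 0], [0, 0, 0, 0, 0, 0], [0, 0, -0.5, 0, 0, 0], [0, 0, -1, 0, 0, 0], [0, 0, -1, 0, 0, 0], [0, 0, -1, 0, 0, 0], [0, 0, -0.3, 0, 0, 0], [0, 0, 0, 0, 0, 0]], "hand": 1}}

```text
clock: 24.38
tcp_pos: [0.663, 0.019, 0.2596]
tool_rot: [0.215, 0.292, 0.929, 0.068]
contact_force: [0.5, 0.6, -1.1]
opening: 0.0871
finger_force: 0.0
```

```bash
python3 st.py; python3 dots.py; python3 - <<'E'
from h import *
c=calibration("wrist");w=grab_frame("wrist");cv2.imwrite("pics/w7.png",w);g=cv2.cvtColor(w,cv2.COLOR_BGR2GRAY)
a,b,cc=grab_frame("scene"),grab_frame("side"),0
print(proj(c,[.679,.0191,.2263]),proj(c,[.6947,.0193,.1937]))
for n,im,old in(("scene",a,"pics/scene0.png"),("side",b,"pics/side0.png")):
    h=cv2.cvtColor(im,cv2.COLOR_BGR2HSV);o=cv2.cvtColor(cv2.imread(old),cv2.COLOR_BGR2HSV)
    for q in(o,h):
        k,l,st,ce=cv2.connectedComponentsWithStats(cv2.inRange(q,(2,120,110),(28,255,255)))
        print(n,[(ce[i].round(1).tolist(),int(st[i][4])) for i in range(1,k) if 250<st[i][4]<1300])
    # head top highest row of screw in window
    d=cv2.absdiff(im,cv2.imread(old)).max(2)
    win=(slice(205,290),slice(225,300)) if n=="scene" else (slice(195,260),slice(225,285))
    ys,xs=np.where(d[win]>25);print(n,"diff",len(ys),(xs.min()+win[1].start,xs.max()+win[1].start,ys.min()+win[0].start,ys.max()+win[0].start) if len(ys) else "")
E
```

```text
clk 24.38 tcp [0.663  0.019  0.2596] tz [ 0.44   0.001 -0.898] tx [-0.737  0.572 -0.361] Ftool [0.3 0.5 1.2] Mtool [0.45 0.64 0.  ] open 0.0871 j6 -2.67
depth along axis mm -57.37
scene [545.4 -51.7] [546.3 104.6] yaw [-0.006]
side [547.3 -55.9] [547.  98.] yaw [0.002]
[317.74266355 252.95883233] [317.76409653 239.50857744]
scene [([490.3, 63.4], 398), ([132.0, 274.8], 617), ([362.0, 316.0], 359), ([448.2, 336.0], 580), ([182.2, 360.2], 817)]
scene [([495.4, 63.3], 294), ([131.8, 275.0], 630), ([362.1, 315.9], 363), ([448.1, 336.1], 605), ([182.1, 360.4], 837)]
scene diff 1142 (np.int64(244), np.int64(299), np.int64(205), np.int64(289))
side [([312.7, 93.4], 434), ([185.4, 202.9], 341), ([130.6, 261.2], 528), ([309.5, 361.6], 472), ([354.4, 438.8], 1168)]
side [([309.3, 6.9], 460), ([185.4, 202.8], 341), ([130.6, 261.2], 525), ([309.7, 361.6], 475), ([354.5, 438.7], 1156)]
side diff 402 (np.int64(240), np.int64(284), np.int64(208), np.int64(259))
```

```bash
python3 -c "
from workcell import *;print(finish_job())"
```

```text
the job is handed in; nothing more can be done
None
```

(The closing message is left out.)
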